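Restock the spares tote and lift it level

TASK

A transformer and two heat sinks are lying loose on the bench: set each one down, without dropping it in, in the side of the spares tote that already holds its own kind. Then take the tote by its carrying handle, lift it about 10 cm clear of the bench and finish holding it there, level and still, without putting it down or letting go. Do not tip the tote, and leave everything else on the bench where it is.

Things in the scene. Friction and masses are not known exactly. Their poses are not given: they have to be found in the camera images.
- tote: open olive plastic tote, 240 (its x) x 260 (y) mm, rim 55 mm high, walls and floor 4 mm, 270 g empty, under 1 kg full. A centre wall along y, at x = 0, parts it into two sides: x 2 to 116 and -116 to -2 mm, y within 126 mm. Above that wall two posts carry the handle bar. Origin: centre of its underside, z up. Which side is for which kind changes; the transformer side is heavier.
- tote_grip (a point): middle of the tote's black handle bar, 138 mm above its underside; axes as the tote's. The bar runs along y, 170 mm long, 22 mm thick in x, z 125 to 151 mm, over a hand hole that is clear within 60 mm in y either side and 70 mm high. Grip across x, firmly (100 N) and at the middle, as the load is uneven.
- transformer_1: small mains transformer: dark laminated steel core 48 (its x) x 18 (y) mm, z 4 to 44 mm, copper coil 30 x 40 mm on both y sides, black foot 40 x 44 x 4 mm; 44 mm high, about 180 g. Origin: centre of its underside, z up. Grip its flat end faces, 48 mm apart along x. Loose on the bench.
- heatsink_1: finned aluminium heat sink: base 56 (its x) x 44 (y) x 5 mm, six upright fins along x, 35 mm high in all, about 70 g. Origin: centre of its underside, z up. Grip across the outer fins, 44 mm apart along y. Loose on the bench.
- heatsink_2: finned aluminium heat sink: base 56 (its x) x 44 (y) x 5 mm, six upright fins along x, 35 mm high in all, about 70 g. Origin: centre of its underside, z up. Grip across the outer fins, 44 mm apart along y. Loose on the bench, the same kind.
- transformer_stock: small mains transformer: dark laminated steel core 48 (its x) x 18 (y) mm, z 4 to 44 mm, copper coil 30 x 40 mm on both y sides, black foot 40 x 44 x 4 mm; 44 mm high, about 180 g. Origin: centre of its underside, z up. Grip its flat end faces, 48 mm apart along x. Stands in the tote (y 70 to 90, x + or -66 mm in its frame) and shows the side for transformers; the rest of that side is free.
- heatsink_stock: finned aluminium heat sink: base 56 (its x) x 44 (y) x 5 mm, six upright fins along x, 35 mm high in all, about 70 g. Origin: centre of its underside, z up. Grip across the outer fins, 44 mm apart along y. Stands in the tote (y 70 to 90, x + or -66 mm in its frame) and shows the side for heat sinks; the rest of that side is free.
- solder_reel: bystander: reel of solder standing on its flange, 58 mm across, 44 mm high, 250 g; origin at the centre of its underside
- project_box: bystander: closed black plastic box 66 x 48 x 28 mm, 90 g; origin at the centre of its underside
- multimeter: bystander: hand-held multimeter lying on its back, 88 (x) x 185 (y) x 36 mm, dial on top; origin at the centre of its underside
- screwdriver: bystander: screwdriver 180 mm long lying on the bench to the left of the tote, along its own x, 25 mm high or less; origin near its middle
- pliers: bystander: pliers about 165 mm long lying flat, along their own x, 15 mm high
Mind the look-alikes: they are no part of the job. Leave any pink or purple look-alike of the heatsink_1 alone.

How it is judged:
On the way:
1. the loose transformer and heat sinks lie in the tote with their own kind, let go, the tote still standing on the bench ((((x of transformer_1 in the frame of tote between 0.003 and 0.118 m and y of transformer_1 in the frame of tote between -0.128 and 0.128 m and z of transformer_1 in the frame of tote between -0.003 and 0.05 m) and (x of transformer_stock in the frame of tote between 0.003 and 0.118 m and y of transformer_stock in the frame of tote between -0.128 and 0.128 m and z of transformer_stock in the frame of tote between -0.003 and 0.05 m) and (x of heatsink_1 in the frame of tote between -0.118 and -0.003 m and y of heatsink_1 in the frame of tote between -0.128 and 0.128 m and z of heatsink_1 in the frame of tote between -0.003 and 0.05 m) and (x of heatsink_2 in the frame of tote between -0.118 and -0.003 m and y of heatsink_2 in the frame of tote between -0.128 and 0.128 m and z of heatsink_2 in the frame of tote between -0.003 and 0.05 m) and (x of heatsink_stock in the frame of tote between -0.118 and -0.003 m and y of heatsink_stock in the frame of tote between -0.128 and 0.128 m and z of heatsink_stock in the frame of tote between -0.003 and 0.05 m)) or ((x of transformer_1 in the frame of tote between -0.118 and -0.003 m and y of transformer_1 in the frame of tote between -0.128 and 0.128 m and z of transformer_1 in the frame of tote between -0.003 and 0.05 m) and (x of transformer_stock in the frame of tote between -0.118 and -0.003 m and y of transformer_stock in the frame of tote between -0.128 and 0.128 m and z of transformer_stock in the frame of tote between -0.003 and 0.05 m) and (x of heatsink_1 in the frame of tote between 0.003 and 0.118 m and y of heatsink_1 in the frame of tote between -0.128 and 0.128 m and z of heatsink_1 in the frame of tote between -0.003 and 0.05 m) and (x of heatsink_2 in the frame of tote between 0.003 and 0.118 m and y of heatsink_2 in the frame of tote between -0.128 and 0.128 m and z of heatsink_2 in the frame of tote between -0.003 and 0.05 m) and (x of heatsink_stock in the frame of tote between 0.003 and 0.118 m and y of heatsink_stock in the frame of tote between -0.128 and 0.128 m and z of heatsink_stock in the frame of tote between -0.003 and 0.05 m))) and height (world z) of tote below 0.01 m and contact force between the fingers and transformer_1 below 0.2 N and contact force between the fingers and heatsink_1 below 0.2 N and contact force between the fingers and heatsink_2 below 0.2 N), for 0.2 s.
At the end, for the whole second after the job is handed in: Both transformers in one side of the tote, all three heat sinks in the other, below the rim; tote held by its handle (tool within 80 mm of its middle), underside 60 to 200 mm above the bench, level within 0.10 rad, still (20 mm/s, 0.1 rad/s), carried by the fingers alone ((((x of transformer_1 in the frame of tote between 0.003 and 0.118 m and y of transformer_1 in the frame of tote between -0.128 and 0.128 m and z of transformer_1 in the frame of tote between -0.003 and 0.05 m) and (x of transformer_stock in the frame of tote between 0.003 and 0.118 m and y of transformer_stock in the frame of tote between -0.128 and 0.128 m and z of transformer_stock in the frame of tote between -0.003 and 0.05 m) and (x of heatsink_1 in the frame of tote between -0.118 and -0.003 m and y of heatsink_1 in the frame of tote between -0.128 and 0.128 m and z of heatsink_1 in the frame of tote between -0.003 and 0.05 m) and (x of heatsink_2 in the frame of tote between -0.118 and -0.003 m and y of heatsink_2 in the frame of tote between -0.128 and 0.128 m and z of heatsink_2 in the frame of tote between -0.003 and 0.05 m) and (x of heatsink_stock in the frame of tote between -0.118 and -0.003 m and y of heatsink_stock in the frame of tote between -0.128 and 0.128 m and z of heatsink_stock in the frame of tote between -0.003 and 0.05 m)) or ((x of transformer_1 in the frame of tote between -0.118 and -0.003 m and y of transformer_1 in the frame of tote between -0.128 and 0.128 m and z of transformer_1 in the frame of tote between -0.003 and 0.05 m) and (x of transformer_stock in the frame of tote between -0.118 and -0.003 m and y of transformer_stock in the frame of tote between -0.128 and 0.128 m and z of transformer_stock in the frame of tote between -0.003 and 0.05 m) and (x of heatsink_1 in the frame of tote between 0.003 and 0.118 m and y of heatsink_1 in the frame of tote between -0.128 and 0.128 m and z of heatsink_1 in the frame of tote between -0.003 and 0.05 m) and (x of heatsink_2 in the frame of tote between 0.003 and 0.118 m and y of heatsink_2 in the frame of tote between -0.128 and 0.128 m and z of heatsink_2 in the frame of tote between -0.003 and 0.05 m) and (x of heatsink_stock in the frame of tote between 0.003 and 0.118 m and y of heatsink_stock in the frame of tote between -0.128 and 0.128 m and z of heatsink_stock in the frame of tote between -0.003 and 0.05 m))) and height (world z) of tote between 0.06 and 0.2 m and angle between tote's own z axis and vertical below 0.1 rad and linear speed of tote below 0.02 m/s and angular speed of tote below 0.1 rad/s and contact force between the fingers and tote above 3 N and distance between the grasp point and tote_grip below 0.08 m and contact force between tote and solder_reel below 0.3 N and contact force between tote and project_box below 0.3 N and contact force between tote and multimeter below 0.3 N and contact force between tote and screwdriver below 0.3 N and contact force between tote and pliers below 0.3 N); the arm keeps its last pose, push and grip.
It fails at once if the tote is tipped more than 0.3 rad (angle between tote's own z axis and vertical above 0.3 rad).
It fails at once if a transformer or heat sink is dropped from more than about 50 mm (moves over 1 m/s out of the fingers) ((linear speed of transformer_1 above 1 m/s and contact force between the fingers and transformer_1 below 0.1 N) or (linear speed of heatsink_1 above 1 m/s and contact force between the fingers and heatsink_1 below 0.1 N) or (linear speed of heatsink_2 above 1 m/s and contact force between the fingers and heatsink_2 below 0.1 N)).
It fails at once if another thing on the bench (reel, box, multimeter, screwdriver, pliers) is moved more than 40 mm (distance of any of solder_reel, project_box, multimeter, screwdriver, pliers from where it was at the start of the episode above 0.04 m).
It also fails if it takes over 72 s, if anything falls off the work surface, if the arm or the gripper's body presses on something with over 40 N, if the wrist force passes 120 N, or if a joint passes its speed limit or range.

ROBOT

A 6-joint arm with a two-finger parallel gripper is mounted at the origin on the work surface. World frame = base frame: x ahead of the robot, y to its left, z up, the work surface at z = 0. Lengths are in m, angles in rad, forces in N, time in s.
With the tool pointing down it reaches from about 0.35 to 0.8 m from the base axis. Payload 7.3 kg.
Tool frame: the origin (TCP) lies between the finger pads; the fingertips stand 25 mm ahead of it and the grasp point (between the pads) lies 6 mm ahead of it (r.tip_extent is the distance from the TCP to the fingertips, in m); z points along the fingers, y is the line along which they close (so a half turn about z gives the same grasp; the last joint's range is limited). The gripper opens to 85 mm and grips with 20 to 120 N. Pads are 22 mm wide; open, the fingers measure 114 mm over their backs; the gripper's body (76 mm by 85 mm) begins 54 mm behind the grasp point. The pads swing forward as they close: fully open they stand 13 mm farther back than shut.
Start: joints at [-1.254, 0.342, 1.524, -0, 1.275, -0.146], TCP at [0.234, -0.47, 0.256] pointing down, gripper open.
Joint ranges: [-2.53, 2.53], [-0.77, 2.02], [0.04, 2.7], [-1, 4.14], [0.28, 2.66], [-3.11, 3.11]. Speed limits (rad/s): [2.57, 2.57, 3.14, 3.14, 3.14, 3.14].

INTERFACE

Orientations are given as a unit quaternion [x, y, z, w].
In Python, from workcell import r, command_gripper, optics gives the robot as it stands. The module is installed in compiled form; this text tells all that it offers. Calls block until the motion is done:
- r.reach(position, orientation): joint-space move of the TCP to a pose.
- r.move_straight(position, orientation=None, speed=0.15, max_force=None): straight line of the TCP; orientation=None keeps the orientation; speed is the mean speed in m/s. With max_force (N) it stops when the force on the tool has changed by that much, and returns True; else False.
- r.movej(angles): joint-space move.
- command_gripper(opening, force=None): finger opening in m; force is the grip in N (None keeps the last); returns when the fingers have stopped.
- r.hold(seconds).
- r.solve_ik(position, orientation): joint angles nearest the present ones, or None.
- r.read_state(): the state.
- optics.get_image(name): name is "scene" or "side" or "wrist"; returns (picture, depth): 480x640x3 uint8, red, green, blue; 480x640 float32, m along the optical axis (not along the pixel's ray), 0 where there is no reading.
- optics.camera_model(name): a dict with "K" (3x3 intrinsics, pixels), "R" (3x3) and "t" (3): a world point X has camera coordinates R X + t; the wrist camera has in their place "tool_from_camera" (4x4, takes a point from camera to tool coordinates, whose origin is the TCP and whose axes are the flange's). Camera axes: x right, y down, z forward; pixel columns grow to the right and rows downward; lengths in m; the calibration is good to about 2 mm. A picture is of the moment at which its call begins: read the wrist's pose just before it. camera_model takes no time and is no camera call.
A pose or a line that the arm cannot do raises r.PlanningError and nothing moves.
- r.finish_job(): hands the job in; it is judged then, once.
The state is a dict: "time_s": time; "joint_positions": joint angles; "dq": joint speeds; "tau": joint torques, N m; "eef_pos": TCP position; "eef_rot": TCP orientation; "contact_force": force on the tool from outside, world axes, zero at the start; "torque": the same for the moment, N m; "grip_width": finger opening in m; "grip_force": force on a finger pad.
Only numpy, scipy, OpenCV 4.12 (cv2) and the standard library are available. Lean on these libraries where they do the work, as an engineer would, in place of code of your own. Each camera call takes 0.05 s, during which the arm holds its last target. There are 200 camera calls.

## Working session

There is one attempt and no reset: what is moved stays moved. The work goes in short steps, each a Python script; the robot and the scene stay as the last script left them, time stands still between calls to the robot, and variables do not carry over. Pictures are saved under pics/ and viewed, at most 10 in all, crops included, and the job is handed in when it is done.

```bash
mkdir -p pics
python3 - <<'E'
from workcell import r, optics
import cv2, numpy as np
for n in ("scene","side"):
    im,d=optics.get_image(n); cv2.imwrite(f"pics/{n}0.png",im[:,:,::-1]); np.savez(f"{n}0.npz",im=im,d=d,**optics.camera_model(n))
    m=optics.camera_model(n); print(n,m["K"].tolist(),(-m["R"].T@m["t"]).round(3),m["R"][2].round(2))
print(optics.camera_model("wrist")["tool_from_camera"].round(3).tolist()); s=r.read_state(); print(s["eef_rot"],s["time_s"])
E
```

```text
scene [[575.8607274266408, 0.0, 320.7637999649672], [0.0, 575.8607274266408, 251.41704078369236], [0.0, 0.0, 1.0]] [ 1.449 -0.433  1.301] [-0.57  0.3  -0.76]
side [[522.6218162766651, 0.0, 321.6247671835639], [0.0, 522.6218162766651, 237.6045166766589], [0.0, 0.0, 1.0]] [-0.192  0.912  0.769] [ 0.55 -0.67 -0.49]
[[0.0, -0.964, -0.265, 0.067], [1.0, 0.0, 0.0, -0.001], [-0.0, -0.265, 0.964, -0.118], [0.0, 0.0, 0.0, 1.0]]
[ 9.73351576e-01  2.29316985e-01 -5.05652044e-05 -6.53260395e-04] 0.1
```

View pics/scene0.png

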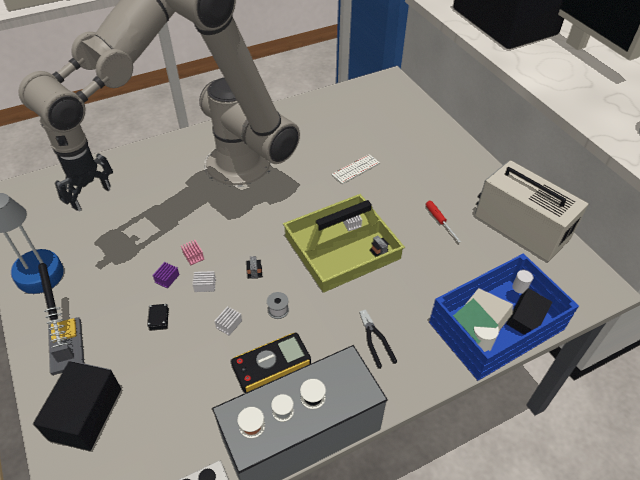

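View pics/side0.png

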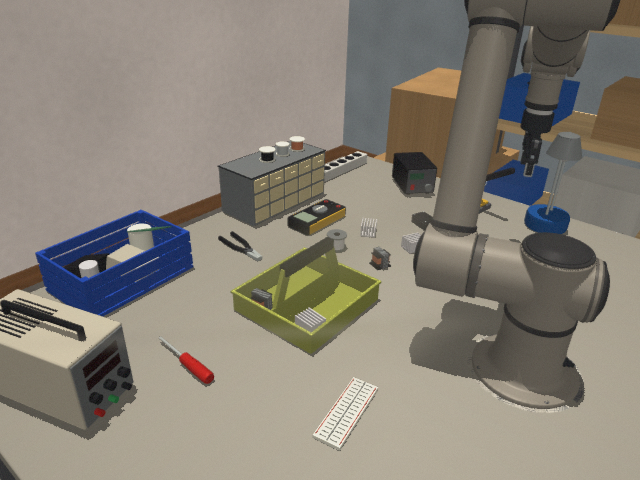

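The scene picture shows these candidates:
- **Heat sinks:** silver at (204,281) and (229,320). The purple (166,275) and pink (193,252) ones are look-alikes to leave alone.
- **Transformer:** loose at (255,267). The stock one is in the tote at (380,245).
- **Stock heat sink:** in the tote at (354,223).
- **Other:** the reel is at (278,305) and the project box at (158,316).

I choose the two silver sinks and the transformer at (255,267). Next I'll localise them by depth and check with one close wrist view.

```bash
cat > h.py <<'E'
import numpy as np, cv2
from scipy.spatial.transform import Rotation as Ro
from workcell import r, command_gripper, optics
def cloud(d,K,R,t):
    v,u=np.mgrid[:480,:640]; c=np.stack([(u-K[0,2])/K[0,0]*d,(v-K[1,2])/K[1,1]*d,d],-1)
    return (c-t)@R          # R^T (c-t)
def down(yaw):             # tool z down, tool y (closing line) at angle yaw in the world
    y=np.array([np.cos(yaw),np.sin(yaw),0]); z=np.array([0,0,-1.]); x=np.cross(y,z)
    return Ro.from_matrix(np.stack([x,y,z],1)).as_quat()
def wrist(name=None):
    s=r.read_state(); im,d=optics.get_image("wrist"); m=optics.camera_model("wrist")
    T=np.eye(4); T[:3,:3]=Ro.from_quat(s["eef_rot"]).as_matrix(); T[:3,3]=s["eef_pos"]
    W=T@m["tool_from_camera"]; R=W[:3,:3].T; t=-R@W[:3,3]
    if name: cv2.imwrite(f"pics/{name}.png",im[:,:,::-1])
    P=cloud(d,m["K"],R,t); P[d==0]=np.nan
    return im,P
def blobs(im,P,zmin=.008,amin=60):
    m=(np.nan_to_num(P[...,2],nan=-1)>zmin).astype(np.uint8)
    n,l,st,c=cv2.connectedComponentsWithStats(m)
    for i in range(1,n):
        if st[i,4]<amin: continue
        q=P[l==i]; (cx,cy),(w,h),a=cv2.minAreaRect((q[:,:2]*1000).astype(np.float32))
        print("px",c[i].round(),"n",st[i,4],"c",(round(cx/1000,4),round(cy/1000,4)),"wh",round(w,1),round(h,1),"ang",round(a,1),"ztop",np.percentile(q[:,2],98).round(3),"rgb",im[l==i].mean(0).round())
E
python3 - <<'E'
from h import *
f=np.load("scene0.npz"); P=cloud(f["d"],f["K"],f["R"],f["t"]); P[f["d"]==0]=np.nan
P[(P[...,0]<.2)|(P[...,0]>1)|(abs(P[...,1])>.6)]=np.nan
blobs(f["im"],P)
E
```

```text
px [241.  75.] n 6641 c (0.2544, -0.018) wh 108.0 305.0 ang 0.1 ztop 0.715 rgb [75. 72. 67.]
px [ 85. 105.] n 8316 c (0.2558, -0.3679) wh 111.5 347.4 ang 0.0 ztop 0.661 rgb [87. 84. 79.]
px [354. 171.] n 313 c (0.2169, 0.3376) wh 54.9 166.1 ang 9.5 ztop 0.018 rgb [204. 199. 190.]
px [498. 205.] n 1794 c (0.6186, 0.5814) wh 164.8 43.2 ang 4.5 ztop 0.162 rgb [128. 123. 112.]
px [344. 238.] n 4873 c (0.4688, 0.15) wh 292.5 301.2 ang 1.9 ztop 0.153 rgb [102. 103.  62.]
px [438. 215.] n 262 c (0.546, 0.4544) wh 28.9 180.6 ang 88.1 ztop 0.031 rgb [161.  72.  68.]
px [192. 251.] n 301 c (0.3242, -0.2701) wh 66.2 46.4 ang 3.9 ztop 0.041 rgb [166. 107. 121.]
px [497. 307.] n 8159 c (0.886, 0.371) wh 227.6 317.1 ang 0.0 ztop 0.116 rgb [ 67.  84. 114.]
px [253. 267.] n 260 c (0.4605, -0.1336) wh 40.6 57.7 ang 68.5 ztop 0.05 rgb [82. 78. 76.]
px [165. 274.] n 407 c (0.3653, -0.3567) wh 51.3 77.5 ang 38.9 ztop 0.04 rgb [ 86.  46. 105.]
px [203. 281.] n 392 c (0.4415, -0.2762) wh 58.1 50.6 ang 67.5 ztop 0.041 rgb [160. 157. 157.]
px [277. 303.] n 400 c (0.6086, -0.1266) wh 60.3 57.1 ang 41.8 ztop 0.05 rgb [122. 123. 122.]
px [157. 316.] n 478 c (0.4957, -0.4237) wh 49.2 72.9 ang 67.8 ztop 0.034 rgb [40. 40. 42.]
px [228. 320.] n 439 c (0.5923, -0.2618) wh 48.3 60.3 ang 28.9 ztop 0.04 rgb [155. 152. 152.]
px [375. 338.] n 524 c (0.8051, 0.0609) wh 53.2 176.2 ang 82.1 ztop 0.019 rgb [71. 71. 71.]
px [287. 392.] n 11590 c (0.8535, -0.1936) wh 396.0 293.0 ang 90.0 ztop 0.199 rgb [132. 132. 126.]
px [107. 385.] n 677 c (0.6617, -0.582) wh 35.9 78.1 ang 89.9 ztop 0.107 rgb [26. 25. 27.]
px [208. 473.] n 518 c (0.944, -0.4493) wh 102.5 42.3 ang 62.9 ztop 0.046 rgb [147. 145. 142.]
```

Run:
```python
from h import *
for n,p in (("w_parts",[.45,-.2,.34]),("w_tote",[.42,.15,.42])):
    for y in (np.pi/2,-np.pi/2):
        try: r.reach(p,down(y)); break
        except r.PlanningError as e: print(n,y,e)
    print(n,y,r.read_state()["joint_positions"])
    im,P=wrist(n); np.savez(n+".npz",im=im,P=P); blobs(im,P,.01,300)
print(r.read_state()["time_s"])
a=cv2.imread("pics/w_parts.png");b=cv2.imread("pics/w_tote.png")
cv2.imwrite("pics/both.png",cv2.resize(np.vstack([a,b]),(400*1,600)) if 0 else cv2.resize(np.hstack([a,b]),(800,300)))
```

```text
w_parts 1.5707963267948966 [-5.74723627e-01  2.27815270e-01  1.45254480e+00 -1.87005543e-04
  1.46163892e+00 -2.14410935e+00]
px [257.  86.] n 342 c (0.3218, -0.2645) wh 56.2 3.3 ang 4.7 ztop 0.036 rgb [141.  88.  99.]
px [264.  86.] n 313 c (0.3211, -0.2563) wh 56.2 3.2 ang 4.8 ztop 0.036 rgb [148.  93. 105.]
px [241.  88.] n 1153 c (0.3234, -0.2809) wh 56.0 19.9 ang 4.5 ztop 0.036 rgb [132.  82.  92.]
px [171. 132.] n 2461 c (0.3685, -0.3619) wh 44.7 56.7 ang 35.8 ztop 0.036 rgb [68. 40. 76.]
px [349. 391.] n 81465 c (0.5821, -0.199) wh 319.4 817.3 ang 14.1 ztop 0.412 rgb [29. 27. 21.]
px [252. 196.] n 1906 c (0.439, -0.2742) wh 56.1 44.7 ang 65.4 ztop 0.036 rgb [131. 128. 124.]
px [374. 213.] n 1440 c (0.4581, -0.1326) wh 42.1 48.2 ang 69.6 ztop 0.045 rgb [69. 66. 64.]
px [134. 239.] n 2488 c (0.4928, -0.4227) wh 49.0 67.3 ang 69.4 ztop 0.03 rgb [35. 33. 32.]
px [269. 315.] n 1787 c (0.5905, -0.2606) wh 45.0 56.9 ang 30.9 ztop 0.036 rgb [120. 113. 110.]
px [376. 331.] n 1788 c (0.6067, -0.1252) wh 57.3 57.2 ang 89.8 ztop 0.046 rgb [93. 90. 87.]
w_tote 1.5707963267948966 [ 1.69339212e-01  1.14007169e-01  1.38104491e+00 -3.74325786e-04
  1.64705749e+00 -1.40042286e+00]
px [ 11. 123.] n 1061 c (0.3245, -0.2508) wh 26.1 61.8 ang 74.5 ztop 0.036 rgb [90. 48. 56.]
px [309. 260.] n 15624 c (0.4879, 0.1365) wh 248.2 267.8 ang 1.5 ztop 0.152 rgb [73. 71. 42.]
px [359. 193.] n 1222 c (0.4167, 0.206) wh 44.2 56.1 ang 84.3 ztop 0.041 rgb [128. 126. 121.]
px [ 19. 210.] n 1474 c (0.4393, -0.2736) wh 57.1 45.9 ang 64.7 ztop 0.036 rgb [99. 93. 91.]
px [116. 224.] n 1246 c (0.4583, -0.1321) wh 42.8 48.7 ang 68.2 ztop 0.046 rgb [57. 53. 51.]
px [526. 259.] n 1397 c (0.5456, 0.4565) wh 25.6 179.4 ang 87.8 ztop 0.027 rgb [120.  51.  47.]
px [334. 413.] n 71733 c (0.644, 0.132) wh 981.0 492.7 ang 88.0 ztop 0.492 rgb [22. 21. 21.]
3.2917
```

View pics/w_parts.png

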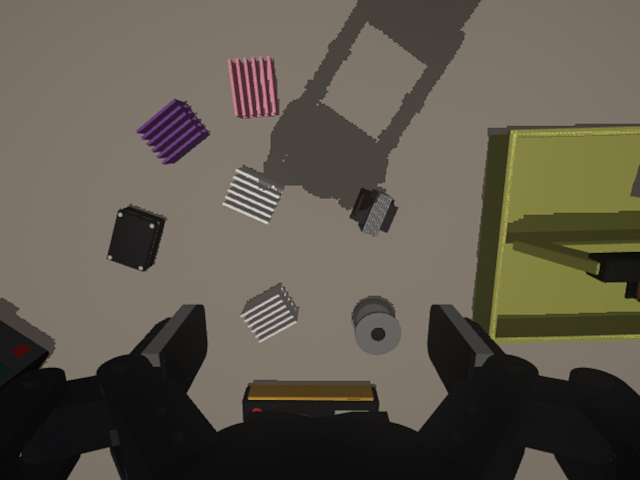

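View pics/w_tote.png

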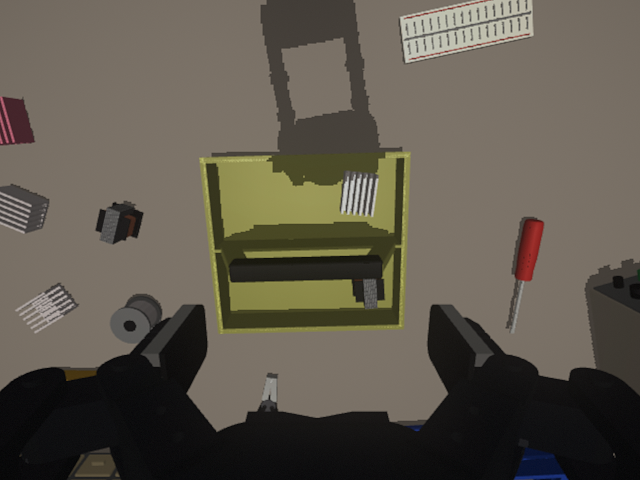

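The wrist views confirm the choice. In w_parts the silver sinks are at (252,196) and (269,315) and the transformer at (374,213), with pink (253,87) and purple (172,132) left alone. In w_tote the stock heat sink (360,193) is on the near side and the stock transformer (370,292) on the far side. Next I'll fit the tote.

Run:
```python
from h import *
w=np.load("w_tote.npz"); P=w["P"]; im=w["im"]
f=np.load("scene0.npz"); S=cloud(f["d"],f["K"],f["R"],f["t"]);S[f["d"]==0]=np.nan
for n,Q in (("wrist",P),("scene",S)):
    b=(abs(Q[...,0]-.47)<.2)&(abs(Q[...,1]-.14)<.2)
    for lo,hi in ((.050,.060),(.146,.156),(.144,.16)):
        q=Q[b&(Q[...,2]>lo)&(Q[...,2]<hi)]; q=q[q[:,1]<.3]
        print(n,lo,len(q),cv2.minAreaRect((q[:,:2]*1000).astype(np.float32)), np.percentile(q[:,0],[1,99]).round(3),np.percentile(q[:,1],[1,99]).round(3))
q=P[280:325,345:390]; q=q[(q[...,2]>.03)&(q[...,2]<.053)]; print("trstock",cv2.minAreaRect((q[:,:2]*1000).astype(np.float32)),np.percentile(q[:,2],98))
q=np.load("w_parts.npz")["P"][365:420,240:385]; q=q[(q[...,2]>.02)&(q[...,2]<.05)]; print("meter x min",np.percentile(q[:,0],1),q[:,1].min(),q[:,1].max())
```

```text
wrist 0.05 5240 ((487.8681335449219, 136.51925659179688), (248.22203063964844, 267.7724304199219), 1.5434190034866333) [0.362 0.612] [0.002 0.271]
wrist 0.146 2962 ((486.94305419921875, 136.26336669921875), (22.969642639160156, 169.01463317871094), 1.6801968812942505) [0.475 0.498] [0.055 0.219]
wrist 0.144 3043 ((486.9151306152344, 137.21502685546875), (22.969642639160156, 170.91879272460938), 1.6801968812942505) [0.474 0.498] [0.055 0.219]
scene 0.05 1010 ((488.26239013671875, 135.27960205078125), (253.7889404296875, 269.5624084472656), 1.8415498733520508) [0.363 0.615] [0.   0.27]
scene 0.146 388 ((489.92840576171875, 134.39642333984375), (28.70286750793457, 172.43902587890625), 1.7739640474319458) [0.475 0.503] [0.05  0.216]
scene 0.144 433 ((489.8320007324219, 134.373779296875), (29.34050178527832, 172.4602813720703), 2.103548049926758) [0.475 0.503] [0.05  0.216]
trstock ((568.4006958007812, 223.04132080078125), (67.66410064697266, 67.02684783935547), 1.6931943893432617) 0.05124422921108582
meter x min 0.7057950464547502 -0.30165330046368005 -0.11681792403310169
```

```bash
cat >> h.py <<'E'
TC=np.array([.4873,.1365]); TY=np.deg2rad(1.65)
def tw(x,y): c,s=np.cos(TY),np.sin(TY); return TC+[c*x-s*y,s*x+c*y]
def best(p,yaw):
    q0=np.array(r.read_state()["joint_positions"]); o=[]
    for k in (0,np.pi):
        j=r.solve_ik(p,down(yaw+k))
        if j is not None: o.append((np.abs(np.array(j)-q0).max(),yaw+k))
    return min(o)[1]
def go(xy,z,yaw): 
    p=[*xy,z]; y=best(p,yaw); r.reach(p,down(y))
def pick_place(xy,yaw,zg,force,txy,H=.25):
    xy=np.array(xy); command_gripper(.075,force)
    go(xy,.12,yaw); r.move_straight([*xy,zg],speed=.12)
    command_gripper(0.0,force); s=r.read_state(); print("grip",s["grip_width"],s["grip_force"])
    r.move_straight([*xy,H],speed=.25)
    print("lifted",r.read_state()["grip_width"])
    t=tw(*txy); go(t,H,TY+np.pi/2)
    r.move_straight([*t,zg+.012],speed=.2)
    hit=r.move_straight([*t,zg+.002],speed=.03,max_force=5); s=r.read_state()
    print("placed",hit,s["eef_pos"],s["grip_width"],s["contact_force"])
    command_gripper(s["grip_width"]+.010); r.move_straight([*t,H],speed=.25)
    print("t",r.read_state()["time_s"])
E
python3 - <<'E'
from h import *
pick_place((.439,-.2742),np.deg2rad(155.4),.031,40,(-.064,-.072))
wrist("after1")
E
```

```text
grip 0.043414711417961695 41.60328984260559
lifted 0.04404690774912849
placed True [0.42614435 0.06263032 0.03544867] 0.043769905503974554 [ 0.00218611 -0.09035688  1.90254366]
t 11.8
```

Run:
```python
from h import *
pick_place((.5905,-.2606),np.deg2rad(30.9),.031,40,(-.064,-.001))
pick_place((.4581,-.1326),np.deg2rad(159.6),.033,50,(.062,-.074))
go([.42,.13],.42,TY+np.pi/2)
im,P=wrist("after3"); np.savez("after3.npz",im=im,P=P); blobs(im,P,.01,300)
```

```text
grip 0.0435904749727409 42.18377888202667
lifted 0.0431223860416391
placed True [0.42410243 0.13370727 0.03557494] 0.043393930530274245 [-0.07668527 -1.39022601  3.18302664]
t 20.2833
grip 0.04726776643227729 51.847373843193054
lifted 0.047293006313347694
placed True [0.55218019 0.06429907 0.0377042 ] 0.0473779666432259 [-0.83145417  0.73991693  3.95514056]
t 28.2667
px [ 18. 113.] n 1755 c (0.3223, -0.268) wh 56.4 47.1 ang 4.5 ztop 0.036 rgb [103.  56.  65.]
px [333. 386.] n 88354 c (0.5998, 0.1547) wh 494.0 934.2 ang 5.9 ztop 0.49 rgb [31. 30. 26.]
px [373. 196.] n 1397 c (0.4167, 0.206) wh 44.5 56.0 ang 84.5 ztop 0.04 rgb [126. 123. 118.]
px [267. 200.] n 1253 c (0.4261, 0.063) wh 56.1 44.3 ang 1.7 ztop 0.041 rgb [143. 142. 137.]
px [537. 266.] n 1400 c (0.5458, 0.4561) wh 23.6 180.4 ang 88.4 ztop 0.027 rgb [124.  53.  49.]
px [140. 319.] n 1407 c (0.607, -0.1251) wh 56.6 58.4 ang 46.2 ztop 0.046 rgb [87. 85. 82.]
```

View pics/after3.png

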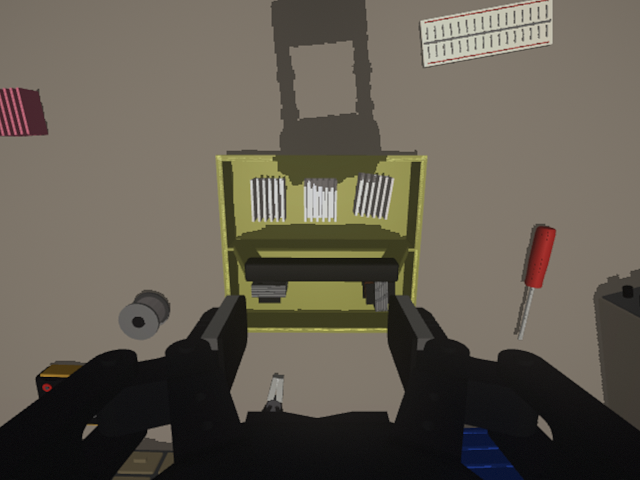

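The picture shows three sinks on the near side, at (267,200), (320,200) and (373,196). Both transformers are on the far side, at (269,290) and (380,292). I'll refit the bar, grip it and lift.

Run:
```python
from h import *
Q=np.load("after3.npz")["P"]
q=Q[(abs(Q[...,0]-.487)<.05)&(abs(Q[...,1]-.137)<.11)&(Q[...,2]>.144)&(Q[...,2]<.158)]
(cx,cy),wh,a=cv2.minAreaRect((q[:,:2]*1000).astype(np.float32)); print(cx,cy,wh,a)
assert abs(cx-487)<5 and abs(cy-136.5)<6 and abs(a-1.65)<2
c=np.array([cx/1000,.1365]); yaw=np.deg2rad(a)
command_gripper(.07,100); go(c,.25,yaw); r.move_straight([*c,.144],speed=.12)
command_gripper(0.,100); s=r.read_state(); print("grip",s["grip_width"],s["grip_force"],s["contact_force"])
r.hold(.3)
r.move_straight([*c,.164],speed=.03); s=r.read_state(); print(s["contact_force"],s["torque"],s["grip_width"])
r.move_straight([*c,.244],speed=.05); r.hold(1)
s=r.read_state(); print(s["eef_pos"],s["contact_force"],s["torque"],s["grip_width"],s["grip_force"],s["time_s"])
for n in ("side",):
    im,d=optics.get_image(n); cv2.imwrite("pics/side1.png",im[:,:,::-1])
f=optics.camera_model("scene"); im,d=optics.get_image("scene"); S=cloud(d,f["K"],f["R"],f["t"]); cv2.imwrite("pics/scene1.png",im[:,:,::-1])
m=(im[...,0]>im[...,2]*1.4)&(im[...,1]>im[...,2]*1.4)&(abs(S[...,0]-.49)<.15)&(abs(S[...,1]-.14)<.16)&(S[...,2]>.146)&(S[...,2]<.17)
p=S[m]; A=np.c_[p[:,:2]-p[:,:2].mean(0),np.ones(len(p))]; print("rim plane",np.linalg.lstsq(A,p[:,2],rcond=None)[0],len(p))
```

```text
486.43572998046875 137.1144256591797 (21.857784271240234, 171.05381774902344) 1.5200707912445068
grip 0.02057409641335301 99.06877040863037 [-0.24565222  0.38017779  5.73848856]
[-0.79797472 -0.49498244 -7.88258254] [-0.03030381  0.08261625  0.01718079] 0.020372138341561423
[0.48644045 0.13649199 0.24401234] [ 0.46830023 -0.28132175 -6.96899923] [-0.03745638  0.14418355  0.03626249] 0.02080710006257601 98.03097009658813 36.3
rim plane [ 0.0029469  -0.00293266  0.15419955] 1272
```

View pics/side1.png

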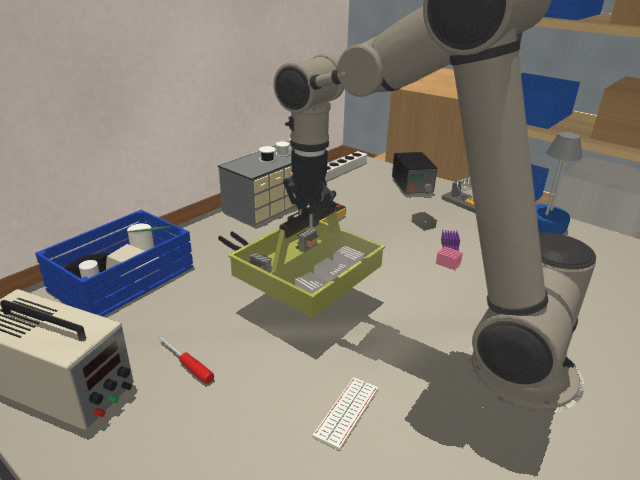

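The tote, centred near (307,262), hangs level about 10 cm up with everything inside. The rim slope is about 0.003 rad and the bench is undisturbed, so I'm handing it in.

```bash
python3 -c "
from workcell import r
print(r.finish_job())"
```

```text
the job is handed in; nothing more can be done
None
```

I placed the transformer and both heat sinks with their own kind and handed the job in at about 36 s, with the tote held by its handle about 10 cm up, level and still; the judge's verdict was not shown.

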